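Lock the rolling board with the hex key

ROBOT

A 7-joint arm with a two-finger parallel gripper is mounted at the origin on the work surface. World frame = base frame: x ahead of the robot, y to its left, z up, the work surface at z = 0. Lengths are in m, angles in rad, forces in N, time in s.
With the tool pointing down it reaches from about 0.35 to 0.9 m from the base axis. Payload 8.1 kg.
Tool frame: the origin (TCP) lies on the centre line of the jaws, within the pads' length; the fingertips stand 14 mm ahead of it and the grasp point (between the pads) lies 5 mm behind it; z points along the fingers, y is the direction in which the jaws open and shut (so a half turn about z gives the same grasp; the last joint's range is limited). The gripper opens to 85 mm and grips with 20 to 120 N. Pads are 22 mm wide; open, the fingers measure 114 mm over their backs; the gripper's body (76 mm by 85 mm) begins 54 mm behind the grasp point. The pads swing forward as they close: fully open they stand 13 mm farther back than shut.
Start: joints at [-1.425, 0.434, 0.025, 1.573, -0.012, 1.134, -0.075], TCP at [0.154, 0.606, 0.208] pointing down, gripper open.
Joint ranges: [-2.62, 2.62], [-0.44, 2.09], [-1.27, 1.32], [0.08, 2.57], [-1.32, 4.46], [0.12, 2], [-2.74, 2.74]. Speed limits (rad/s): [2.22, 2.22, 3.01, 3.01, 3.14, 3.14, 3.14].

INTERFACE

Orientations are given as a unit quaternion [x, y, z, w].
In Python, from station import r gives the robot as it stands.
- The arm moves only by the tool servo_tool, never from a script. Its argument "plan" is a list that holds one entry, the list of rows, each a list of 7 numbers: the closure, from 0 (fully open) to 1 (shut), then the shift along the tool's x, y, z in mm, then the turn, a rotation vector about the tool's x, y, z in rad. A call has 1 to 10 rows; each row shifts and turns the pose as measured when the row begins, along the tool's axes as they then stand; what a row does not reach is not made up. A row lasts 1/10 s, in which the tool goes at most 50 mm and 8.59 degrees, less where a joint would pass 70% of its speed; a pose out of reach is approached as far as the arm can. A call is refused whole if a number of a shift passes 50 or a number of a turn 0.15, either way. A call with a gripper value outside its range is refused whole. The fingers move at their own pace and stop on an object; "squeeze" is the grip in N (left out, the last holds). Time passes only in rows, so rows that do not move let the fingers close. It gives the time, the measured TCP pose, the force and the opening at its end, in the units of the state.
- r.get_state(): the state, without advancing time (a new reading comes with each control period).
- r.camera(name): name is "side" or "top"; returns a dict with "pixels" (400x640x3 uint8, red, green, blue), "vfov" (degrees; the focal length in pixels is half the picture's height over the tangent of half this angle, whatever the lens; pixels are square), "cx", "cy" (the principal point, pixels), "rvec" (rotation vector, rad) and "tvec" (3), from world to camera coordinates, as OpenCV has them. Camera axes: x right, y down, z forward; pixel columns grow to the right and rows downward; lengths in m; the calibration is good to about 2 mm. A picture is of the moment at which its call begins. There is no depth.
- r.finish_job(): hands the job in, once; it reports no verdict.
The state is a dict: "time": time; "joint_positions": joint angles; "joint_velocities": joint speeds; "effort": joint torques, N m; "position": TCP position; "ee_rot": TCP orientation; "force": force on the tool from outside, world axes, zero at the start; "torque": the same for the moment, N m; "finger_gap": opening from 0.0 (shut) to 1.0 (fully open).
Only numpy, scipy, OpenCV 4.12 (cv2) and the standard library are available. Lean on these libraries where they do the work, as an engineer would, in place of code of your own. Each camera call takes 0.05 s, during which the arm holds its last target. There are 200 camera calls.

TASK

The rolling board's orange-ringed hold-down screw is loose. Take the red T-handled hex key out of the rack, seat it fully in that screw's hexagonal socket, and only then turn it about a quarter turn clockwise (seen from above) to lock it. Leave the key standing in the screw, let go of it, and do not turn the blue-ringed screw.

Things in the scene. Friction and masses are not known exactly. Their poses are not given: they have to be found in the camera images.
- key_grip (a point): centre of the red handle bar (66 mm long along x, 16 wide along y, 22 high) of the T-handled hex key, 0.2 kg; z up along its hexagonal shaft, 14 mm across flats, tip 110 mm below, last 6 mm tapered; two corners lie along x. It stands 40 mm deep in a grey rack 50 mm high, bar along the rack; green- and white-handled tools stand in line, 90 mm apart, and do not fit.
- socket (a point): centre of the mouth of the orange-ringed screw, 66 mm over the counter, z up, turns with the screw. Head 36 mm wide; funnel 30 mm wide, 12 deep, then a hexagonal socket 15.5 mm across flats, 24 deep, two corners along x; key play 13 degrees either way. Fully seated, the key's handle centre is 74 mm above this point. The blue-ringed screw is alike, 240 mm away on the same board.
- screw (a joint): turn of the orange-ringed screw in rad: 0 at the start (loose), grows clockwise seen from above, stop at 1.9, friction 0.12 N m, stays where it is left. Locked from 0.95 on, aim at about 1.5; because of the play the key turns up to 0.5 more than the screw.
- other_screw (a joint): turn of the blue-ringed screw, which is not to be turned (0 at the start).

How it is judged:
On the way, in this order (a step that is already met when the one before it is completed fails the run):
1. the red key is fully seated, upright, in the orange-ringed screw while the screw is still loose (turned less than 0.5 rad) (z of key_grip in the frame of socket below 0.079 m and horizontal distance between key_grip and socket below 0.018 m and angle between key_grip's own z axis and vertical below 0.2 rad and value of joint screw below 0.5 rad), for 0.1 s.
2. with the key seated, the screw is turned clockwise by at least 0.95 rad (z of key_grip in the frame of socket below 0.081 m and horizontal distance between key_grip and socket below 0.018 m and value of joint screw above 0.95 rad), for 0.1 s.
At the end, for the whole second after the job is handed in: the orange-ringed screw is turned clockwise by at least 0.95 rad (54 degrees), the red key stands in it, released, within 7 mm of fully seated, its handle within 18 mm of the screw's axis and its shaft within 0.2 rad (11 degrees) of vertical, and the blue-ringed screw is turned by less than 0.25 rad (all of step 2 and angle between key_grip's own z axis and vertical below 0.2 rad and value of joint other_screw below 0.25 rad); the robot touches nothing.
It fails at once if the blue-ringed screw is turned by 0.25 rad or more (value of joint other_screw above 0.25 rad).
It also fails if it takes over 46 s, if anything falls off the work surface, if the arm or the gripper's body presses on something with over 40 N, if the wrist force passes 120 N, or if a joint passes its speed limit or range.

## Working session

There is one attempt and no reset: what is moved stays moved. The work goes in short steps, Python scripts to look and compute and a tool call to move; the robot and the scene stay as the last step left them, time stands still between calls to the robot, and variables do not carry over. Pictures are saved under pics/ and viewed, about 8 in all and at most 12, crops included, and the job is handed in when it is done.

Besides the shell and the picture viewer there is one more tool, called after "Call:" by a JSON object that holds its "method" and its "body". servo_tool: Moves the arm, as the interface text tells. Its arguments: {"type":"object","properties":{"plan":{"type":"array","items":{"type":"array","items":{"type":"array","items":{"type":"number"}}}},"squeeze":{"type":"number"}},"required":["plan"]}

```bash
mkdir -p pics
cat > h.py <<'E'
import numpy as np, cv2
from station import r
def cam(n, save=None):
    c=r.camera(n); c['R']=cv2.Rodrigues(np.array(c['rvec'],float))[0]; c['t']=np.array(c['tvec'],float).ravel()
    c['f']=200/np.tan(np.radians(c['vfov']/2))
    c['hsv']=cv2.cvtColor(c['pixels'],cv2.COLOR_RGB2HSV)
    if save: cv2.imwrite('pics/'+save,c['pixels'][:,:,::-1])
    return c
def ray(c,u,v):
    d=c['R'].T@np.array([(u-c['cx'])/c['f'],(v-c['cy'])/c['f'],1]); return -c['R'].T@c['t'], d/np.linalg.norm(d)
def plane(c,u,v,z):
    o,d=ray(c,u,v); return o+d*(z-o[2])/d[2]
def tri(c1,p1,c2,p2):
    A=np.zeros((3,3));b=np.zeros(3);L=[ray(c1,*p1),ray(c2,*p2)]
    for o,d in L:
        P=np.eye(3)-np.outer(d,d);A+=P;b+=P@o
    x=np.linalg.solve(A,b); return x,[round(1e3*np.linalg.norm(np.cross(x-o,d)),1) for o,d in L]
def proj(c,X):
    q=c['R']@np.array(X)+c['t']; return c['cx']+c['f']*q[0]/q[2], c['cy']+c['f']*q[1]/q[2]
def blobs(c,lo,hi,n=4,mn=15):
    h=c['hsv']; m=cv2.inRange(h,np.array(lo),np.array(hi)) if lo[0]<=hi[0] else cv2.inRange(h,np.array(lo),np.array([180]+list(hi[1:])))|cv2.inRange(h,np.array([0]+list(lo[1:])),np.array(hi))
    k,l,s,ce=cv2.connectedComponentsWithStats(m)
    return m,l,sorted([(int(s[i][4]),s[i][:4].tolist(),ce[i].round(1).tolist(),i) for i in range(1,k) if s[i][4]>=mn],reverse=True)[:n]
E
python3 - <<'E'
from h import *
for n in('top','side'):
    c=cam(n,n+'0.png'); o,d=ray(c,c['cx'],c['cy']); print(n,c['vfov'],c['cx'],c['cy'],o.round(3),d.round(3))
    for nm,lo,hi in(('red',(172,120,60),(5,255,255)),('orange',(8,140,100),(22,255,255)),('blue',(98,120,60),(125,255,255)),('green',(45,80,50),(85,255,255))):
        print(nm,blobs(c,lo,hi)[2])
print(r.get_state())
E
```

```text
top 43.620322473012216 322.83820804172194 197.40956963470057 [ 0.415 -0.063  1.075] [ 0.095 -0.001 -0.995]
red [(314, [189, 169, 13, 34], [195.2, 185.7], 1)]
orange [(811, [478, 277, 98, 89], [509.4, 308.9], 18), (359, [605, 298, 35, 58], [626.3, 319.6], 31), (312, [413, 155, 30, 30], [425.4, 169.8], 12), (204, [479, 368, 16, 32], [485.5, 385.1], 36)]
blue [(309, [300, 178, 30, 30], [314.3, 192.2], 1)]
green [(305, [195, 122, 10, 35], [199.4, 139.4], 1)]
side 44.4689658073135 309.6700142067897 198.56701878474462 [ 0.194 -0.671  0.646] [ 0.357  0.723 -0.591]
red [(374, [263, 136, 33, 16], [279.1, 143.2], 3), (89, [27, 2, 10, 24], [31.9, 9.4], 1)]
orange [(2035, [0, 0, 62, 134], [29.9, 76.1], 1), (785, [390, 298, 41, 41], [408.8, 323.4], 80), (352, [16, 144, 53, 16], [39.3, 150.0], 61), (329, [207, 0, 12, 57], [212.7, 26.6], 5)]
blue [(4320, [233, 20, 98, 60], [278.2, 47.4], 1), (509, [304, 220, 31, 32], [318.9, 240.2], 2)]
green [(550, [80, 0, 34, 19], [96.7, 8.4], 1), (344, [303, 129, 31, 16], [318.2, 136.6], 2)]
{'time': 0.1, 'joint_positions': array([-1.42459179,  0.43513311,  0.02495472,  1.57398998, -0.01160553,
        1.13396875, -0.07509418]), 'joint_velocities': array([-0.00029742, -0.00125345,  0.00137999, -0.0020984 , -0.00200125,
       -0.00188618, -0.00083358]), 'effort': array([ 2.84920163e-03, -6.71757889e+01,  1.02786139e+00, -3.16900206e+01,
        1.56808121e-02,  7.22989003e-03, -2.39813170e-05]), 'position': array([0.15382841, 0.60529417, 0.20752301]), 'ee_rot': array([ 1.24105750e-01,  9.92268766e-01, -6.76525007e-04, -2.87768110e-05]), 'force': array([-0.01142046,  0.39126366, -0.63766313]), 'torque': array([ 0.00986047, -0.00724135,  0.01650127]), 'finger_gap': 0.998765104938559}
```

View pics/top0.png

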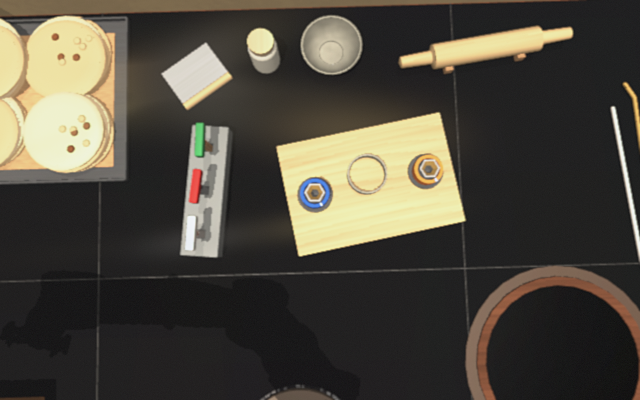

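View pics/side0.png

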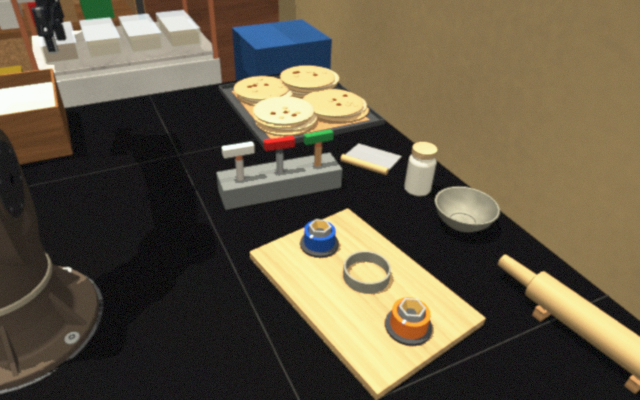

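Run:
```python
from h import *
t=cam('top');s=cam('side')
def crop(c,u,v,w=30): return cv2.resize(c['pixels'][v-w:v+w,u-w:u+w,::-1],(390,290) if 0 else (290,290),interpolation=cv2.INTER_CUBIC)
cv2.imwrite('pics/crops.png',np.vstack([np.hstack([crop(t,195,186),crop(t,425,170)]),np.hstack([crop(s,279,150),crop(s,408,318)])]))
for nm,lo,hi in(('red',(172,120,60),(5,255,255)),('green',(45,80,50),(85,255,255))):
    out=[]
    for c,near in((t,(197,165)),(s,(295,140))):
        m,l,b=blobs(c,lo,hi); b=min(b,key=lambda x:np.hypot(x[2][0]-near[0],x[2][1]-near[1]))
        pts=cv2.findContours((l==b[3]).astype(np.uint8),0,1)[0][0]; rr=cv2.minAreaRect(pts); out.append(b[2]); print(nm,b[2],rr)
    print(nm,tri(t,out[0],s,out[1]))
# screw
m,l,b=blobs(t,(8,140,100),(22,255,255)); b=[x for x in b if x[0]<400 and abs(x[2][0]-425)<5][0]
print(b, plane(t,428.5,169,.066)); 
for z in(.066,): print('top pix 428.5,169',plane(t,428.5,169,z),'side',plane(s,413,308,z))
```

```text
red [195.2, 185.7] ((195.52403259277344, 185.5698699951172), (9.780115127563477, 33.767826080322266), 7.594643592834473)
red [279.0, 143.2] ((279.01214599609375, 143.08926391601562), (12.160188674926758, 32.787471771240234), 82.23483276367188)
red (array([0.53699998, 0.18130961, 0.11946261]), [np.float64(0.8), np.float64(0.8)])
green [199.4, 139.4] ((199.5, 139.0), (34.0, 9.0), 90.0)
green [318.2, 136.6] ((318.2239990234375, 136.7320098876953), (11.716998100280762, 31.126070022583008), 79.69515228271484)
green (array([0.62679158, 0.17253054, 0.12047324]), [np.float64(0.5), np.float64(0.5)])
(309, [413, 155, 30, 30], [425.4, 169.8], 13) [ 0.56319109 -0.28026128  0.066     ]
top pix 428.5,169 [ 0.56319109 -0.28026128  0.066     ] side [ 0.56838454 -0.28409228  0.066     ]
```

View pics/crops.png

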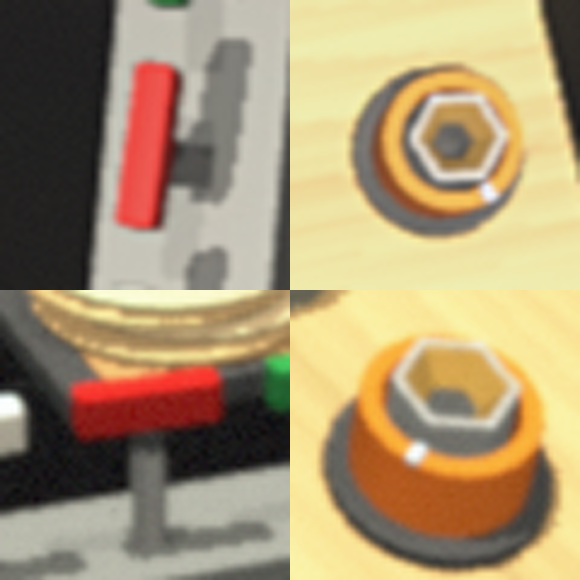

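```bash
cat > hexm.py <<'E'
from h import *
t=cam('top');s=cam('side')
P=[]
for c,(u,v),ou in((t,(430,169),0),(s,(412,307),1)):
    w=16; h=c['hsv'][v-w:v+w,u-w:u+w]; h=cv2.resize(c['pixels'][v-w:v+w,u-w:u+w],None,fx=8,fy=8,interpolation=cv2.INTER_CUBIC); h=cv2.cvtColor(h,cv2.COLOR_RGB2HSV)
    m=cv2.inRange(h,np.array([0,0,150]),np.array([180,70,255]))
    k,l,st,ce=cv2.connectedComponentsWithStats(m); i=1+np.argmax(st[1:,4]); 
    cn=max(cv2.findContours((l==i).astype(np.uint8),0,1)[0],key=cv2.contourArea); hl=cv2.convexHull(cn)
    M=cv2.moments(hl); f=lambda p:((np.array(p,float)+.5)/8-.5)+[u-w,v-w]
    ctr=f([M['m10']/M['m00'],M['m01']/M['m00']]); P.append(ctr)
    ap=cv2.approxPolyN(hl,6,ensure_convex=True).reshape(-1,2)
    W=np.array([plane(c,*f(p),.066)[:2] for p in ap]); C=plane(c,*ctr,.066)[:2]; D=W-C
    an=np.degrees(np.arctan2(D[:,1],D[:,0])); 
    print(st[i].tolist(),'ctr',ctr.round(1),C.round(4),'corner r mm',(1e3*np.hypot(*D.T)).round(1),'ang mod60',(an%60).round(1), 'mean',np.degrees(np.angle(np.exp(6j*np.radians(an)).mean())/6).round(1))
print('mouth',tri(t,P[0],s,P[1]))
# bar yaw from minAreaRect long axis in top view at z=.13
for nm,lo,hi,near in(('red',(172,120,60),(5,255,255),(195,186)),):
  for c,near,z in((t,(195,186),.131),(s,(279,143),.12)):
    m,l,b=blobs(c,lo,hi); b=min(b,key=lambda x:np.hypot(x[2][0]-near[0],x[2][1]-near[1]))
    y,x=np.nonzero(l==b[3]); vx,vy,x0,y0=cv2.fitLine(np.c_[x,y].astype(np.float32),2,0,.01,.01).ravel()
    a=plane(c,x0+12*vx,y0+12*vy,z)-plane(c,x0-12*vx,y0-12*vy,z); print('bar yaw',np.degrees(np.arctan2(a[1],a[0]))%180)
E
python3 hexm.py
```

```text
[46, 50, 161, 186, 8713] ctr [430.2 169.4] [ 0.5622 -0.2837] corner r mm [19.5 33.6 19.4 23.5 25.7 23.8] ang mod60 [45.2 28.  15.1 22.6 30.9 37.1] mean 29.6
[24, 57, 210, 152, 7872] ctr [411.9 307.1] [ 0.5679 -0.2819] corner r mm [22.9 21.2 20.7 21.3 21.6 20.9] ang mod60 [33.  26.4 29.9 29.5 30.9 28.5] mean 29.7
mouth (array([ 0.56338895, -0.28386222,  0.06992895]), [np.float64(2.0), np.float64(2.0)])
bar yaw 172.41133959737266
bar yaw 173.20367463188123
```

Call:
{"method": "servo_tool", "body": {"plan": [[[0, -40, -26, 0, 0, 0, 0], [0, -40, -26, 0, 0, 0, 0], [0, -40, -26, 0, 0, 0, 0], [0, -40, -26, 0, 0, 0, 0], [0, -40, -26, 0, 0, 0, 0], [0, -40, -26, 0, 0, 0, 0], [0, -40, -26, 0, 0, 0, 0], [0, -40, -26, 0, 0, 0, 0], [0, -40, -26, 0, 0, 0, 0], [0, -40, -26, 0, 0, 0, 0]]], "squeeze": 100}}

```text
time: 1.3
position: [0.4837, 0.2506, 0.2064]
ee_rot: [0.116, 0.993, 0.002, -0.001]
force: [0.6, 1.3, 0.7]
finger_gap: 1.0
```

```bash
cat > go.py <<'E'
# usage: go.py x y z baryaw_deg -> shift (mm) and turn (rad) in present tool axes
import sys; from h import *
from scipy.spatial.transform import Rotation as Ro
a=list(map(float,sys.argv[1:5])); s=r.get_state(); R=Ro.from_quat(s['ee_rot']); y=np.radians(a[3])
c=[Ro.from_matrix(np.array([[np.cos(q),np.sin(q),0],[np.sin(q),-np.cos(q),0],[0,0,-1]])) for q in(y,y+np.pi)]
T=min(c,key=lambda T:(R.inv()*T).magnitude())
print('t',round(s['time'],2),'pos',s['position'].round(4),'q',s['joint_positions'].round(2),'gap',round(s['finger_gap'],3),'F',s['force'].round(1),'M',s['torque'].round(2))
m=R.as_matrix(); print('tool y yaw',np.degrees(np.arctan2(m[1,1],m[0,1])).round(1),'SHIFT',(1e3*R.inv().apply(np.array(a[:3])-s['position'])).round(1),'TURN',(R.inv()*T).as_rotvec().round(3))
E
python3 go.py .537 .181 .2 -6.5
```

```text
t 1.3 pos [0.4837 0.2506 0.2064] q [-0.72  0.3   0.2   1.79 -0.07  1.06  0.84] gap 1.0 F [0.6 1.3 0.7] M [ 0.05 -0.06 -0.  ]
tool y yaw 76.6 SHIFT [-68.  -55.4   6. ] TURN [ 0.004 -0.002 -0.12 ]
```

Call:
{"method": "servo_tool", "body": {"plan": [[[0, -34, -28, 3, 0, 0, 0], [0, -34, -28, 3, 0, 0, 0], [0, 0, 0, 0, 0, 0, -0.12], [0, 0, 0, 0, 0, 0, 0], [0, 0, 0, 0, 0, 0, 0]]]}}

```text
time: 1.8
position: [0.5438, 0.1685, 0.2002]
ee_rot: [0.063, 0.998, 0.001, 0.001]
force: [-0.5, 0.4, 0.2]
finger_gap: 1.0
```

```bash
python3 go.py .537 .181 .114 -6.5; python3 -c "
from h import *
cam('side','s1.png');cam('top','t1.png')
a=cv2.imread('pics/s1.png');b=cv2.imread('pics/t1.png')
cv2.imwrite('pics/c1.png',np.hstack([cv2.resize(a[60:220,190:390],None,fx=2,fy=2),cv2.resize(b[100:260,120:320],None,fx=2,fy=2)]))"
```

```text
t 1.8 pos [0.5438 0.1685 0.2002] q [-0.55  0.35  0.21  1.74 -0.08  1.06  1.13] gap 1.0 F [-0.5  0.4  0.2] M [ 0.01  0.06 -0.02]
tool y yaw 82.8 SHIFT [ 8.5 11.4 86.2] TURN [ 0.002  0.002 -0.012]
```

View pics/c1.png

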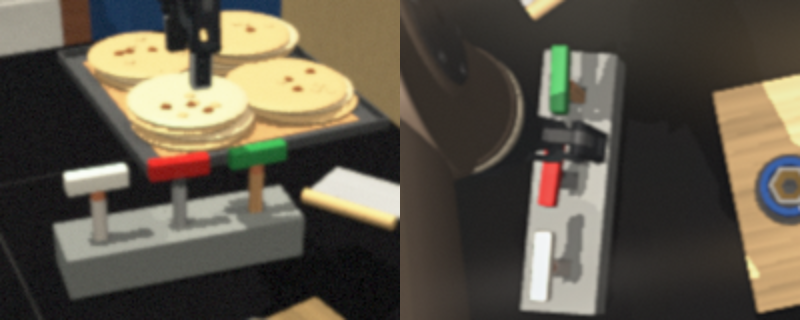

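Call:
{"method": "servo_tool", "body": {"plan": [[[0, 8.5, 11.4, 20, 0, 0, -0.012], [0, 0, 0, 10, 0, 0, 0], [0, 0, 0, 0, 0, 0, 0], [0, 0, 0, 0, 0, 0, 0]]]}}

```text
time: 2.3
position: [0.5352, 0.1857, 0.1705]
ee_rot: [0.055, 0.998, 0.002, 0.001]
force: [-0.4, 0.0, 0.3]
finger_gap: 0.999
```

```bash
python3 go.py .537 .181 .114 -6.5; python3 -c "
from h import *
s=cam('side','s1.png');t=cam('top','t1.png')
p=r.get_state()['position']
from scipy.spatial.transform import Rotation as Ro
R=Ro.from_quat(r.get_state()['ee_rot'])
tips=[p+R.apply([0,d,0.001]) for d in(-.0425,.0425)]
a=cv2.imread('pics/s1.png');b=cv2.imread('pics/t1.png')
for c,im in((s,a),(t,b)):
  for X in tips+[p]: 
    q=proj(c,X); cv2.circle(im,(round(q[0]),round(q[1])),1,(255,0,255),-1)
cv2.imwrite('pics/c2.png',np.hstack([cv2.resize(a[80:200,210:350],None,fx=3,fy=3),cv2.resize(b[130:250,140:260],None,fx=3,fy=3)]))"
```

```text
t 2.3 pos [0.5352 0.1857 0.1705] q [-0.57  0.37  0.2   1.78 -0.09  0.99  1.12] gap 0.999 F [-0.4  0.   0.3] M [-0.03  0.    0.01]
tool y yaw 83.7 SHIFT [-2.2 -4.7 56.4] TURN [0.004 0.002 0.003]
```

View pics/c2.png

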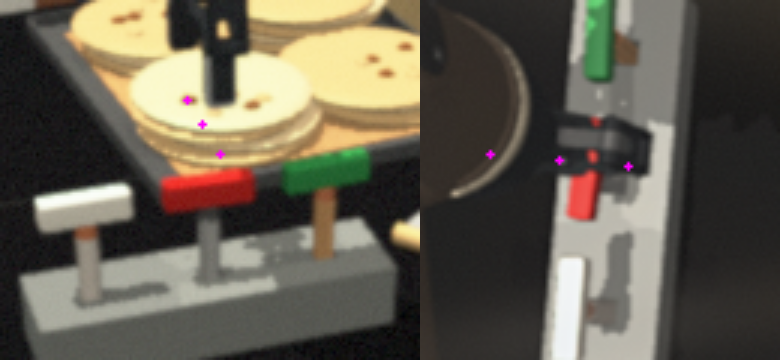

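```bash
python3 -c "
from h import *
s=cam('side');t=cam('top')
for pt in((211,180),(213,187),(211,172)):
  for ps in((284,114),): print(pt,tri(t,pt,s,ps))
print(proj(s,[.54,.14,.17]),proj(s,[.54,.14,.2]),proj(s,[.54,.19,.17]),proj(t,[.54,.14,.17]),proj(t,[.54,.14,.2]))
"
```

```text
(211, 180) (array([0.53151147, 0.13099108, 0.21282692]), [np.float64(2.2), np.float64(2.2)])
(213, 187) (array([0.52342396, 0.12487968, 0.21694612]), [np.float64(2.9), np.float64(2.9)])
(211, 172) (array([0.53968936, 0.13357819, 0.21063591]), [np.float64(8.8), np.float64(8.8)])
(np.float64(287.41975873284116), np.float64(130.54375701847127)) (np.float64(287.35075276462567), np.float64(117.15586517131945)) (np.float64(278.0110215067406), np.float64(120.02642510703151)) (np.float64(210.8752939606445), np.float64(179.72739903399687)) (np.float64(207.05155928885927), np.float64(177.51755963668353))
```

Call:
{"method": "servo_tool", "body": {"plan": [[[0, -2, -4.5, 10, 0, 0, 0], [0, 0, 0, 20, 0, 0, 0], [0, 0, 0, 10, 0, 0, 0], [0, 0, 0, 5, 0, 0, 0], [0, 0, 0, 0, 0, 0, 0]]]}}

```text
time: 3.0
position: [0.5391, 0.1785, 0.1242]
ee_rot: [0.057, 0.998, 0.002, 0.003]
force: [0.3, -0.7, 0.0]
finger_gap: 1.0
```

```bash
python3 go.py .537 .181 .114 -6.5
cat > look.py <<'E'
import sys; from h import *
n,su,sv,tu,tv=sys.argv[1],*map(int,sys.argv[2:6]); w=50
cam('side','s_.png');cam('top','t_.png')
a=cv2.imread('pics/s_.png');b=cv2.imread('pics/t_.png')
def g(im,u,v):
    p=cv2.copyMakeBorder(im,w,w,w,w,cv2.BORDER_CONSTANT); return cv2.resize(p[v:v+2*w,u:u+2*w],(400,400),interpolation=cv2.INTER_CUBIC)
cv2.imwrite('pics/'+n,np.clip(np.hstack([g(a,su,sv),g(b,tu,tv)])*1.4,0,255).astype(np.uint8))
E
python3 look.py c3.png 280 140 195 186
```

```text
t 3.0 pos [0.5391 0.1785 0.1242] q [-0.55  0.42  0.19  1.84 -0.1   0.88  1.14] gap 1.0 F [ 0.3 -0.7  0. ] M [-0. -0. -0.]
tool y yaw 83.5 SHIFT [ 2.5  2.2 10.2] TURN [ 0.005  0.005 -0.   ]
```

View pics/c3.png

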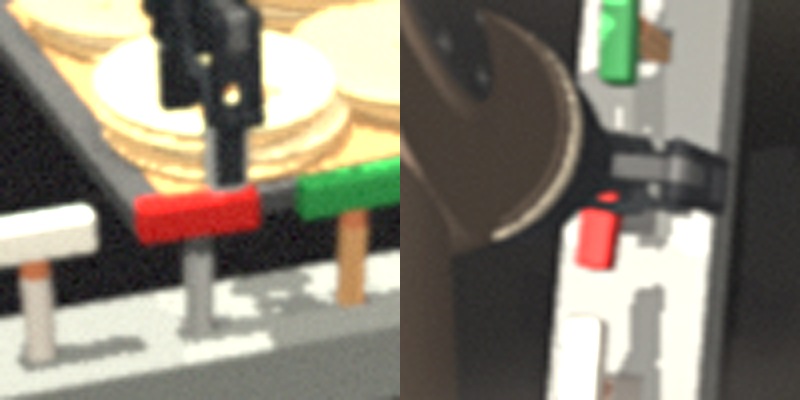

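Call:
{"method": "servo_tool", "body": {"plan": [[[0, 2.5, 2, 6, 0, 0, 0], [0, 0, 0, 2, 0, 0, 0], [0, 0, 0, 0, 0, 0, 0]]]}}

```text
time: 3.4
position: [0.5381, 0.1819, 0.1178]
ee_rot: [0.057, 0.998, 0.003, 0.005]
force: [-0.6, -0.5, -0.1]
finger_gap: 1.002
```

```bash
python3 go.py .537 .181 .114 -6.5; python3 look.py c4.png 283 135 200 186; python3 -c "
from h import *
s=cam('side');print(blobs(s,(172,120,60),(5,255,255))[2])
for X in([.537,.181,.12],[.54,.139,.1],[.54,.139,.115],[.54,.139,.15],[.54,.223,.115]):print(X,np.round(proj(s,X),1))"
```

```text
t 3.4 pos [0.5381 0.1819 0.1178] q [-0.56  0.43  0.19  1.85 -0.11  0.87  1.14] gap 1.002 F [-0.6 -0.5 -0.1] M [-0.08 -0.02  0.06]
tool y yaw 83.5 SHIFT [ 1.1 -1.   3.7] TURN [0.007 0.009 0.   ]
[(395, [30, 1, 21, 25], [39.4, 12.4], 1), (335, [263, 136, 33, 15], [278.3, 143.8], 2)]
[0.537, 0.181, 0.12] [278.7 143.1]
[0.54, 0.139, 0.1] [287.8 160.2]
[0.54, 0.139, 0.115] [287.7 154.1]
[0.54, 0.139, 0.15] [287.7 139.4]
[0.54, 0.223, 0.115] [272.7 136. ]
```

View pics/c4.png

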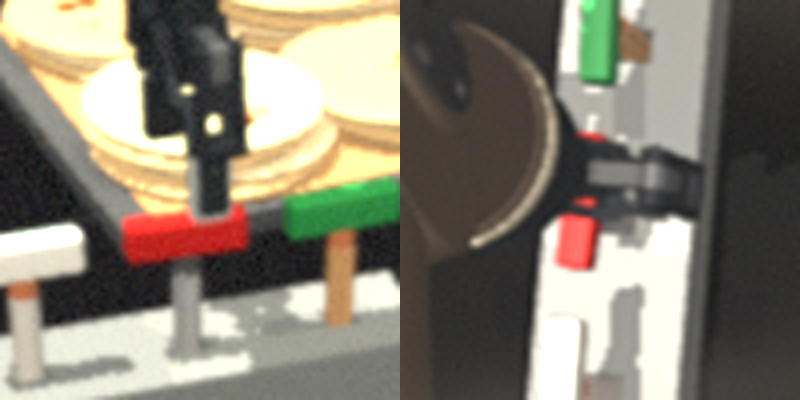

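Call:
{"method": "servo_tool", "body": {"plan": [[[0.4, 0, 0, 0, 0, 0, 0], [0.5, 0, 0, 0, 0, 0, 0], [0.6, 0, 0, 0, 0, 0, 0], [0.6, 0, 0, 0, 0, 0, 0], [0.6, 0, 0, 0, 0, 0, 0]]], "squeeze": 30}}

```text
time: 4.05
position: [0.5386, 0.1819, 0.1185]
ee_rot: [0.057, 0.998, 0.003, 0.005]
force: [0.0, 0.7, -0.4]
finger_gap: 0.4
```

```bash
python3 go.py .537 .181 .114 -6.5; python3 look.py c5.png 283 135 200 186; python3 -c "
from h import *
s=cam('side');print(blobs(s,(172,120,60),(5,255,255))[2])
"
```

```text
t 4.05 pos [0.5386 0.1819 0.1185] q [-0.56  0.43  0.19  1.84 -0.11  0.87  1.14] gap 0.4 F [ 0.   0.7 -0.4] M [0.02 0.03 0.  ]
tool y yaw 83.5 SHIFT [ 1.5 -1.1  4.4] TURN [0.007 0.01  0.   ]
[(399, [30, 1, 21, 25], [39.3, 12.4], 1), (357, [263, 136, 33, 16], [278.8, 143.5], 2)]
```

View pics/c5.png

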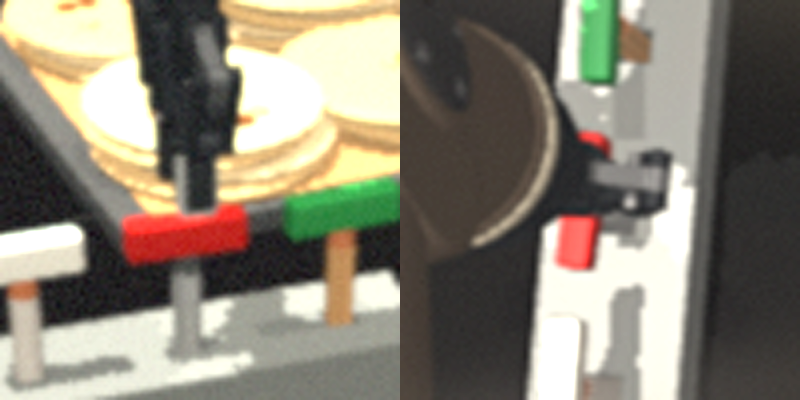

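Call:
{"method": "servo_tool", "body": {"plan": [[[0, 0, 0, 0, 0, 0, 0], [0, 0, 0, 0, 0, 0, 0], [0, 0, 0, 0, 0, 0, 0], [0, 1.5, -1, 0, 0.007, 0.01, 0], [0, 0, 0, 15, 0, 0, 0], [0, 0, 0, 10, 0, 0, 0], [0, 0, 0, 5, 0, 0, 0], [0, 0, 0, 0, 0, 0, 0]]]}}

```text
time: 5.0
position: [0.5369, 0.1811, 0.0875]
ee_rot: [0.057, 0.998, -0.0, -0.001]
force: [-0.8, 0.4, 0.3]
finger_gap: 1.003
```

```bash
python3 go.py .537 .181 .082 -6.5; python3 -c "
from h import *
s=cam('side','s6.png');print(blobs(s,(172,120,60),(5,255,255))[2])
m=blobs(s,(172,120,60),(5,255,255))[0]; print('\n'.join(''.join('#' if x else '.' for x in row[258:302]) for row in m[132:156]))
d=cv2.inRange(s['hsv'],np.array([0,0,0]),np.array([180,255,70]));print(d[110:165:2,270:300:2]//255)
"
```

```text
t 5.0 pos [0.5369 0.1811 0.0875] q [-0.55  0.47  0.18  1.86 -0.11  0.82  1.15] gap 1.003 F [-0.8  0.4  0.3] M [0.03 0.06 0.03]
tool y yaw 83.5 SHIFT [-0.1 -0.1  5.5] TURN [-0.001 -0.002  0.   ]
[(224, [37, 1, 14, 23], [43.3, 13.3], 1), (192, [263, 138, 17, 13], [271.2, 144.2], 3), (43, [291, 137, 5, 11], [292.7, 142.1], 2)]
............................................
............................................
............................................
............................................
............................................
..................................##........
....................##...........####.......
......################...........####.......
......################...........####.......
......################...........####.......
.....#################...........#####......
.....#################...........#####......
.....#################...........#####......
.....#################...........####.......
.....#################...........####.......
.....#################............##........
......################......................
......###
[... 530 characters left out ...]
0 0 0]
 [1 1 1 1 1 1 1 1 1 1 1 1 0 0 0]
 [1 1 1 1 1 1 1 1 1 1 1 1 0 0 0]
 [1 1 1 1 1 1 1 1 0 0 1 1 0 0 0]
 [1 1 1 1 1 1 1 1 0 0 1 1 0 0 0]
 [0 0 0 0 0 1 1 1 1 1 1 1 0 0 0]
 [0 0 0 0 0 1 1 1 1 1 1 1 0 0 0]
 [0 0 0 0 0 0 1 1 1 1 1 1 1 0 0]
 [0 0 0 0 0 0 0 1 1 1 0 0 0 1 1]
 [0 0 0 0 0 0 0 1 1 1 0 0 0 1 1]
 [0 0 0 0 0 0 0 1 1 1 0 0 0 1 1]
 [0 0 0 0 0 0 0 1 1 1 0 0 0 1 1]
 [0 0 0 0 0 0 0 1 1 1 0 0 0 1 1]
 [0 0 0 0 0 0 0 1 1 1 0 1 1 1 1]
 [0 0 1 1 1 0 0 1 1 1 0 1 1 1 1]
 [1 1 1 1 1 0 0 0 0 0 1 1 1 1 1]
 [1 1 1 0 0 0 0 1 1 1 1 1 1 1 1]
 [1 1 1 0 0 0 0 1 1 1 1 1 1 1 1]
 [1 1 1 0 0 0 0 1 1 1 1 1 1 0 0]
 [1 1 1 0 0 0 0 0 0 0 0 0 0 0 0]
 [0 0 0 0 0 0 0 0 0 0 0 0 0 0 0]
 [0 0 0 0 0 0 0 0 0 0 0 0 0 0 0]]
```

Call:
{"method": "servo_tool", "body": {"plan": [[[0, 0, 0, 6, 0, 0, 0], [0, 0, 0, 0, 0, 0, 0], [0.5, 0, 0, 0, 0, 0, 0], [0.7, 0, 0, 0, 0, 0, 0], [1, 0, 0, 0, 0, 0, 0], [1, 0, 0, 0, 0, 0, 0], [1, 0, 0, 0, 0, 0, 0], [1, 0, 0, 0, 0, 0, 0]]], "squeeze": 100}}

```text
time: 5.85
position: [0.5382, 0.1815, 0.0831]
ee_rot: [0.057, 0.998, 0.0, 0.0]
force: [-0.5, 0.2, -0.6]
finger_gap: 0.165
```

```bash
python3 go.py .537 .181 .2 -6.5;python3 look.py c6.png 283 135 200 186
```

```text
t 5.85 pos [0.5382 0.1815 0.0831] q [-0.55  0.48  0.18  1.87 -0.12  0.8   1.15] gap 0.165 F [-0.5  0.2 -0.6] M [-0.06  0.12  0.05]
tool y yaw 83.5 SHIFT [   1.1   -0.5 -116.9] TURN [0.001 0.001 0.   ]
```

View pics/c6.png

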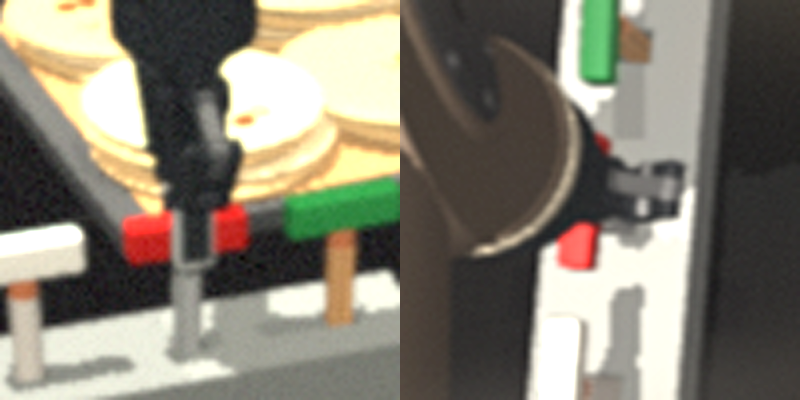

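Call:
{"method": "servo_tool", "body": {"plan": [[[1, 0, 0, -10, 0, 0, 0], [1, 0, 0, -15, 0, 0, 0], [1, 0, 0, -15, 0, 0, 0], [1, 0, 0, -15, 0, 0, 0], [1, 0, 0, -20, 0, 0, 0], [1, 0, 0, -20, 0, 0, 0], [1, 0, 0, -10, 0, 0, 0], [1, 0, 0, 0, 0, 0, 0]]]}}

```text
time: 6.75
position: [0.537, 0.1803, 0.1936]
ee_rot: [0.057, 0.998, -0.001, -0.001]
force: [0.2, 1.0, -2.8]
finger_gap: 0.164
```

```bash
python3 go.py .564 -.284 .19 -30; python3 -c "
from h import *
s=cam('side','s7.png');print(blobs(s,(172,120,60),(5,255,255))[2])"
```

```text
t 6.75 pos [0.537  0.1803 0.1936] q [-0.57  0.35  0.21  1.75 -0.08  1.05  1.12] gap 0.164 F [ 0.2  1.  -2.8] M [ 0.04 -0.05  0.07]
tool y yaw 83.5 SHIFT [ -79.7 -458.2    4. ] TURN [-0.001 -0.001  0.41 ]
[(410, [28, 1, 23, 25], [39.0, 12.1], 1), (119, [263, 89, 12, 13], [268.4, 95.9], 2), (81, [286, 89, 8, 11], [289.3, 93.7], 3)]
```

Call:
{"method": "servo_tool", "body": {"plan": [[[1, -4, -22, 0, 0, 0, 0], [1, -8, -45, 0, 0, 0, 0], [1, -8, -45, 0, 0, 0, 0], [1, -8, -45, 0, 0, 0, 0], [1, -8, -45, 0, 0, 0, 0], [1, -8, -45, 0, 0, 0, 0], [1, -8, -45, 0, 0, 0, 0], [1, -8, -45, 0, 0, 0, 0], [1, -8, -45, 0, 0, 0, 0], [1, -4, -22, 0, 0, 0, 0]]]}}

```text
time: 7.8
position: [0.5587, -0.2372, 0.1803]
ee_rot: [0.05, 0.999, -0.0, -0.01]
force: [0.1, -0.3, -2.8]
finger_gap: 0.165
```

Call:
{"method": "servo_tool", "body": {"plan": [[[1, 0, 0, 0, 0, 0, 0.05], [1, 0, 0, 0, 0, 0, 0.1], [1, 0, 0, 0, 0, 0, 0.1], [1, 0, 0, 0, 0, 0, 0.05], [1, 0, 0, 0, 0, 0, 0]]]}}

```text
time: 8.3
position: [0.5532, -0.2441, 0.1729]
ee_rot: [0.21, 0.978, -0.003, -0.015]
force: [0.3, 0.5, -2.9]
finger_gap: 0.168
```

```bash
python3 go.py .564 -.284 .19 -30
```

```text
t 8.3 pos [ 0.5532 -0.2441  0.1729] q [ 0.04  0.46  0.41  1.67 -0.19  1.08  1.65] gap 0.168 F [ 0.3  0.5 -2.9] M [ 0.03 -0.08  0.01]
tool y yaw 65.8 SHIFT [-25.7 -32.2 -17.4] TURN [-0.014 -0.027  0.1  ]
```

Call:
{"method": "servo_tool", "body": {"plan": [[[1, -18, -23, -12, -0.014, -0.027, 0.08], [1, -6, -7, -4, 0, 0, 0], [1, 0, 0, 0, 0, 0, 0], [1, 0, 0, 0, 0, 0, 0]]]}}

```text
time: 8.7
position: [0.5611, -0.2804, 0.1852]
ee_rot: [0.246, 0.969, 0.001, -0.003]
force: [0.1, -0.1, -2.7]
finger_gap: 0.166
```

```bash
python3 go.py .564 -.284 .19 -30; python3 look.py c7.png 410 280 440 165
cat > key.py <<'E'
from h import *
t=cam('top');s=cam('side')
for c,n in((t,'top'),(s,'side')):
    print(n,[b for b in blobs(c,(172,120,60),(5,255,255),8)[2] if b[2][0]>350])
print(r.get_state()['position'], 'tip expected', )
E
python3 key.py
```

```text
t 8.7 pos [ 0.5611 -0.2804  0.1852] q [ 0.09  0.48  0.43  1.62 -0.22  1.1   1.65] gap 0.166 F [ 0.1 -0.1 -2.7] M [-0.    0.    0.01]
tool y yaw 61.5 SHIFT [-4.2 -1.8 -4.9] TURN [-0.    -0.006  0.026]
top [(149, [436, 157, 14, 19], [442.5, 166.4], 1)]
side [(365, [398, 219, 22, 20], [408.1, 228.4], 2), (212, [434, 222, 17, 19], [442.5, 232.8], 3)]
[ 0.56148452 -0.27964228  0.18537824] tip expected
```

View pics/c7.png

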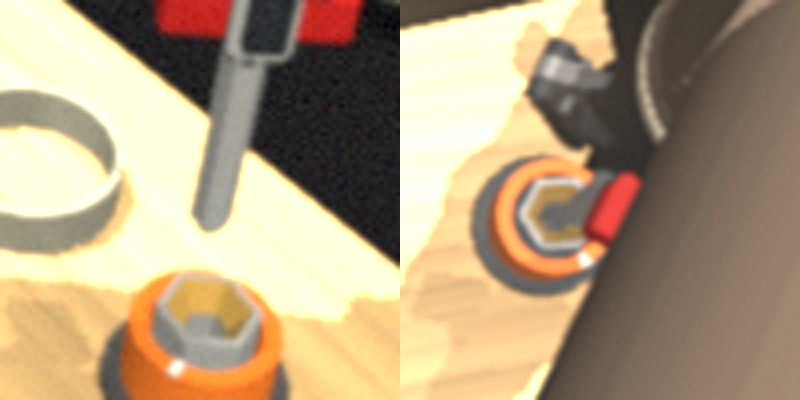

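```bash
python3 -c "
from h import *
t=cam('top');s=cam('side')
p=r.get_state()['position'];print(p)
for dz in(.0365,-.0735): print('side',np.round(proj(s,p+[0,0,dz]),1),'top',np.round(proj(t,p+[0,0,dz]),1))
print('tip tri',tri(t,(427,167.5),s,(412.5,285.5)),'mid-shaft', 'mouth side',plane(s,411.9,307.1,.066),'top',plane(t,429.7,168.5,.066), tri(t,(429.7,168.5),s,(411.9,307.1)))
# shaft axis in side view: grey edges
g=cv2.cvtColor(s['pixels'],cv2.COLOR_RGB2HSV)
for v in(252,258,264,270,276,282,286,288): print(v,g[v,402:434,1].tolist())
"
```

```text
[ 0.56161146 -0.27987407  0.18560373]
side [424. 230.] top [447.2 156.2]
side [412.1 286.6] top [433.3 166.2]
tip tri (array([ 0.5643091 , -0.2713806 ,  0.10467822]), [np.float64(4.2), np.float64(4.2)]) mid-shaft mouth side [ 0.56787611 -0.28188269  0.066     ] top [ 0.56414628 -0.28275503  0.066     ] (array([ 0.5650244 , -0.28297731,  0.06829428]), [np.float64(1.4), np.float64(1.4)])
252 [118, 117, 110, 94, 35, 43, 44, 20, 24, 57, 13, 12, 12, 20, 16, 12, 20, 17, 21, 17, 22, 14, 19, 26, 15, 41, 26, 10, 71, 10, 47, 36]
258 [94, 92, 91, 88, 92, 92, 97, 108, 116, 107, 44, 25, 16, 13, 19, 18, 21, 21, 17, 15, 12, 15, 11, 18, 20, 55, 21, 64, 18, 11, 44, 35]
264 [90, 92, 92, 94, 93, 93, 91, 95, 101, 89, 41, 21, 18, 20, 17, 15, 15, 13, 16, 21, 15, 6, 25, 49, 19, 34, 38, 64, 45, 20, 64, 109]
270 [95, 95, 97, 94, 93, 90, 94, 100, 83, 30, 19, 18, 18, 22, 19, 19, 15, 24, 76, 98, 91, 95, 106, 115, 114, 119, 64, 67, 44, 29, 12, 22]
276 [93, 94, 98, 95, 92, 96, 102, 71, 26, 16, 19, 16, 15, 17, 19, 20, 42, 90, 101, 97, 94, 90, 94, 92, 90, 91, 87, 87, 93, 100, 112, 119]
282 [85, 87, 86, 85, 92, 96, 58, 21, 20, 17, 13, 17, 15, 19, 18, 68, 105, 103, 94, 93, 90, 91, 91, 91, 92, 94, 94, 95, 95, 91, 94, 92]
286 [91, 86, 83, 84, 86, 89, 96, 99, 75, 36, 25, 21, 44, 76, 99, 93, 90, 89, 93, 95, 99, 100, 97, 97, 93, 91, 90, 93, 90, 93, 98, 97]
288 [99, 94, 88, 85, 86, 84, 84, 89, 95, 99, 95, 99, 98, 99, 95, 97, 92, 90, 88, 92, 93, 94, 99, 100, 97, 98, 93, 91, 93, 92, 91, 93]
```

```bash
python3 go.py .5665 -.283 .15 -30
```

```text
t 9.0 pos [ 0.5616 -0.2799  0.1856] q [ 0.09  0.48  0.43  1.62 -0.22  1.1   1.65] gap 0.167 F [ 0.3 -0.4 -2.6] M [ 0.01 -0.03 -0.04]
tool y yaw 61.5 SHIFT [-6.  -0.4 35.6] TURN [ 0.    -0.005  0.026]
```

Call:
{"method": "servo_tool", "body": {"plan": [[[1, -6, -0.4, 12, 0, -0.005, 0.026], [1, 0, 0, 12, 0, 0, 0], [1, 0, 0, 6, 0, 0, 0], [1, 0, 0, 0, 0, 0, 0], [1, 0, 0, 0, 0, 0, 0]]]}}

```text
time: 9.5
position: [0.5667, -0.2822, 0.1516]
ee_rot: [0.259, 0.966, 0.0, -0.001]
force: [-0.1, 0.2, -2.9]
finger_gap: 0.167
```

```bash
python3 go.py .5665 -.283 .14 -30
```

```text
t 9.5 pos [ 0.5667 -0.2822  0.1516] q [ 0.09  0.52  0.43  1.65 -0.24  1.03  1.64] gap 0.167 F [-0.1  0.2 -2.9] M [0.02 0.02 0.03]
tool y yaw 59.9 SHIFT [-0.3 -0.8 11.6] TURN [-0.    -0.002 -0.001]
```

Aligned; descend in small steps, watching the force.

Call:
{"method": "servo_tool", "body": {"plan": [[[1, -0.3, -0.8, 6, 0, -0.002, 0], [1, 0, 0, 6, 0, 0, 0], [1, 0, 0, 5, 0, 0, 0], [1, 0, 0, 4, 0, 0, 0], [1, 0, 0, 3, 0, 0, 0]]]}}

```text
time: 10.0
position: [0.567, -0.2834, 0.1264]
ee_rot: [0.259, 0.966, -0.0, 0.001]
force: [-1.7, -0.3, -2.3]
finger_gap: 0.164
```

```bash
python3 go.py .5665 -.283 .1035 -30
```

```text
t 10.0 pos [ 0.567  -0.2834  0.1264] q [ 0.1   0.54  0.42  1.67 -0.25  0.98  1.65] gap 0.164 F [-1.7 -0.3 -2.3] M [ 0.01 -0.02  0.04]
tool y yaw 59.9 SHIFT [ 0.7  0.1 22.9] TURN [ 0.     0.002 -0.001]
```

Call:
{"method": "servo_tool", "body": {"plan": [[[1, 0.5, 0, 4, 0, 0, 0], [1, 0, 0, 4, 0, 0, 0], [1, 0, 0, 4, 0, 0, 0], [1, 0, 0, 3, 0, 0, 0]]]}}

```text
time: 10.4
position: [0.5675, -0.2826, 0.1106]
ee_rot: [0.259, 0.966, 0.0, 0.002]
force: [-0.1, 0.7, -3.0]
finger_gap: 0.166
```

```bash
python3 go.py .5665 -.283 .1035 -30
```

```text
t 10.4 pos [ 0.5675 -0.2826  0.1106] q [ 0.11  0.56  0.41  1.69 -0.26  0.95  1.66] gap 0.166 F [-0.1  0.7 -3. ] M [ 0.11 -0.06  0.03]
tool y yaw 60.0 SHIFT [ 0.7 -0.8  7.1] TURN [ 0.001  0.003 -0.   ]
```

Entering the hexagon freely; press on to the bottom.

Call:
{"method": "servo_tool", "body": {"plan": [[[1, 0, 0, 3, 0, 0, 0], [1, 0, 0, 2, 0, 0, 0], [1, 0, 0, 2, 0, 0, 0], [1, 0, 0, 2, 0, 0, 0], [1, 0, 0, 2, 0, 0, 0]]]}}

```text
time: 10.9
position: [0.5687, -0.2834, 0.1027]
ee_rot: [0.259, 0.966, 0.0, 0.003]
force: [-6.8, 4.5, 21.2]
finger_gap: 0.162
```

```bash
python3 go.py .5665 -.283 .1035 -30
```

```text
t 10.9 pos [ 0.5687 -0.2834  0.1027] q [ 0.11  0.57  0.4   1.7  -0.27  0.93  1.67] gap 0.162 F [-6.8  4.5 21.2] M [ 1.48  2.01 -0.01]
tool y yaw 60.0 SHIFT [ 2.2 -0.7 -0.9] TURN [ 0.003  0.006 -0.001]
```

Call:
{"method": "servo_tool", "body": {"plan": [[[1, 1, 0, 1, 0, 0, 0], [1, 0, 0, 1, 0, 0, 0]]]}}

```text
time: 11.1
position: [0.5677, -0.2829, 0.103]
ee_rot: [0.259, 0.966, 0.001, 0.004]
force: [-1.9, 2.3, 5.7]
finger_gap: 0.168
```

```bash
python3 go.py .5665 -.283 .1035 -30; python3 key.py; python3 -c "
from h import *
s=cam('side'); print(proj(s,r.get_state()['position']+[0,0,.0365]), proj(s,[.5665,-.283,.14]), proj(s,[.5665,-.283,.15]))"; python3 look.py c8.png 415 275 435 165
```

```text
t 11.1 pos [ 0.5677 -0.2829  0.103 ] q [ 0.11  0.56  0.4   1.7  -0.27  0.93  1.67] gap 0.168 F [-1.9  2.3  5.7] M [0.68 0.81 0.05]
tool y yaw 60.0 SHIFT [ 1.  -0.7 -0.5] TURN [ 0.004  0.007 -0.001]
top [(33, [427, 165, 8, 12], [430.4, 170.1], 1)]
side [(233, [398, 265, 18, 15], [405.7, 271.7], 1), (133, [429, 268, 16, 14], [437.5, 276.3], 2)]
[ 0.56775615 -0.28295527  0.10299027] tip expected
(np.float64(419.6270412281144), np.float64(273.63718530315)) (np.float64(418.9710663639666), np.float64(273.67237795355663)) (np.float64(420.03989759022613), np.float64(268.723576412675))
```

View pics/c8.png

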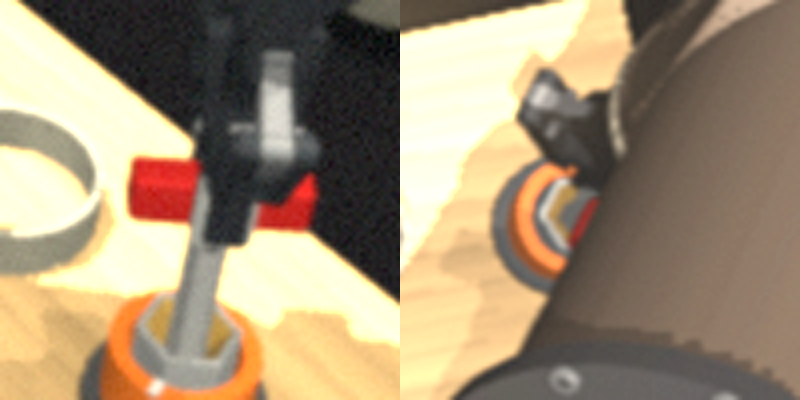

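Call:
{"method": "servo_tool", "body": {"plan": [[[1, 0, 0, 0.3, 0, 0, 0.1], [1, 0, 0, 0.3, 0, 0, 0.1], [1, 0, 0, 0.3, 0, 0, 0.1], [1, 0, 0, 0.3, 0, 0, 0.1], [1, 0, 0, 0.3, 0, 0, 0.1]]]}}

```text
time: 11.85
position: [0.5676, -0.2826, 0.1032]
ee_rot: [0.497, 0.868, 0.003, 0.004]
force: [-0.4, 0.7, -0.2]
finger_gap: 0.165
```

```bash
python3 go.py .567 -.283 .103 -60
```

```text
t 11.85 pos [ 0.5676 -0.2826  0.1032] q [ 0.02  0.59  0.54  1.71 -0.37  0.94  1.24] gap 0.165 F [-0.4  0.7 -0.2] M [0.25 0.34 0.14]
tool y yaw 30.4 SHIFT [-0.  -0.8  0.2] TURN [0.009 0.003 0.006]
```

Call:
{"method": "servo_tool", "body": {"plan": [[[1, 0, 0, 0.3, 0.009, 0.003, 0.1], [1, 0, 0, 0.3, 0, 0, 0.1], [1, 0, 0, 0.3, 0, 0, 0.1], [1, 0, 0, 0.3, 0, 0, 0.1], [1, 0, 0, 0.3, 0, 0, 0.1], [1, 0, 0, 0.3, 0, 0, 0.1]]]}}

```text
time: 12.45
position: [0.5676, -0.2825, 0.1032]
ee_rot: [0.739, 0.673, 0.0, 0.0]
force: [-0.8, 1.4, 0.8]
finger_gap: 0.166
```

```bash
python3 go.py .567 -.283 .103 -130
```

```text
t 12.45 pos [ 0.5676 -0.2825  0.1032] q [-0.08  0.63  0.72  1.71 -0.48  0.98  0.72] gap 0.166 F [-0.8  1.4  0.8] M [0.32 0.33 0.13]
tool y yaw -5.4 SHIFT [-0.5 -0.6  0.2] TURN [ 0.    -0.     0.604]
```

Call:
{"method": "servo_tool", "body": {"plan": [[[1, 0, 0, 0.3, 0, 0, 0.1], [1, 0, 0, 0.3, 0, 0, 0.1], [1, 0, 0, 0.3, 0, 0, 0.1], [1, 0, 0, 0.3, 0, 0, 0.1], [1, 0, 0, 0.3, 0, 0, 0.1], [1, 0, 0, 0.3, 0, 0, 0.1], [1, 0, 0, 0, 0, 0, 0]]]}}

```text
time: 13.15
position: [0.5672, -0.2824, 0.1032]
ee_rot: [0.911, 0.413, 0.0, -0.0]
force: [-0.8, -0.1, -1.3]
finger_gap: 0.168
```

```bash
python3 go.py .567 -.283 .103 -130; python3 look.py x.png 415 275 435 165; python3 -c "
from h import *
s=cam('side');print([b for b in blobs(s,(172,120,60),(5,255,255),8)[2] if b[2][0]>350])"
```

```text
t 13.15 pos [ 0.5672 -0.2824  0.1032] q [-0.17  0.69  0.88  1.72 -0.61  1.03  0.21] gap 0.168 F [-0.8 -0.1 -1.3] M [0.18 0.03 0.06]
tool y yaw -41.2 SHIFT [-0.6  0.3  0.2] TURN [-0.    -0.001 -0.02 ]
[(459, [412, 252, 17, 42], [419.7, 272.1], 1)]
```

Call:
{"method": "servo_tool", "body": {"plan": [[[0.6, 0, 0, 0, 0, 0, 0], [0.3, 0, 0, 0, 0, 0, 0], [0, 0, 0, 0, 0, 0, 0], [0, 0, 0, 0, 0, 0, 0], [0, 0, 0, 0, 0, 0, 0], [0, 0, 0, -15, 0, 0, 0], [0, 0, 0, -30, 0, 0, 0], [0, 0, 0, -40, 0, 0, 0], [0, 0, 0, -40, 0, 0, 0], [0, 0, 0, 0, 0, 0, 0]]]}}

```text
time: 14.3
position: [0.5665, -0.2842, 0.2368]
ee_rot: [0.909, 0.417, 0.0, 0.001]
force: [-0.3, -0.6, -0.6]
finger_gap: 1.0
```

```bash
python3 go.py .567 -.283 .103 -130
```

```text
t 14.3 pos [ 0.5665 -0.2842  0.2368] q [-0.22  0.57  0.98  1.56 -0.49  1.27  0.12] gap 1.0 F [-0.3 -0.6 -0.6] M [-0.06 -0.04  0.02]
tool y yaw -40.8 SHIFT [  1.3  -0.6 133.8] TURN [ 0.002  0.    -0.013]
```

Call:
{"method": "servo_tool", "body": {"plan": [[[0, 18, -15, 0, 0, 0, 0], [0, 36, -31, 0, 0, 0, 0], [0, 36, -31, 0, 0, 0, 0], [0, 36, -31, 0, 0, 0, 0], [0, 36, -31, 0, 0, 0, 0], [0, 36, -31, 0, 0, 0, 0], [0, 18, -15, 0, 0, 0, 0], [0, 0, 0, 0, 0, 0, 0]]]}}

```text
time: 15.1
position: [0.5677, 0.0072, 0.242]
ee_rot: [0.91, 0.414, 0.003, 0.003]
force: [1.1, -0.8, -0.2]
finger_gap: 1.002
```

```bash
python3 go.py .567 -.283 .103 -130; python3 look.py c9.png 415 290 435 165; python3 -c "
from h import *
s=cam('side');t=cam('top');o=[]
for c in(t,s):
  b=[b for b in blobs(c,(172,120,60),(5,255,255),8)[2] if b[2][0]>350]; print(b); o.append(b[0][2])
print(tri(t,o[0],s,o[1]))"
```

```text
t 15.1 pos [0.5677 0.0072 0.242 ] q [-0.85  0.46  1.08  1.73 -0.43  1.21 -0.37] gap 1.002 F [ 1.1 -0.8 -0.2] M [-0.05  0.04 -0.02]
tool y yaw -41.1 SHIFT [-219.7  188.8  140.1] TURN [ 0.009 -0.003 -0.018]
[(331, [423, 149, 33, 26], [438.5, 161.8], 1)]
[(450, [412, 252, 17, 42], [419.7, 271.0], 2)]
(array([ 0.56546533, -0.28303637,  0.1457227 ]), [np.float64(1.0), np.float64(1.0)])
```

View pics/c9.png

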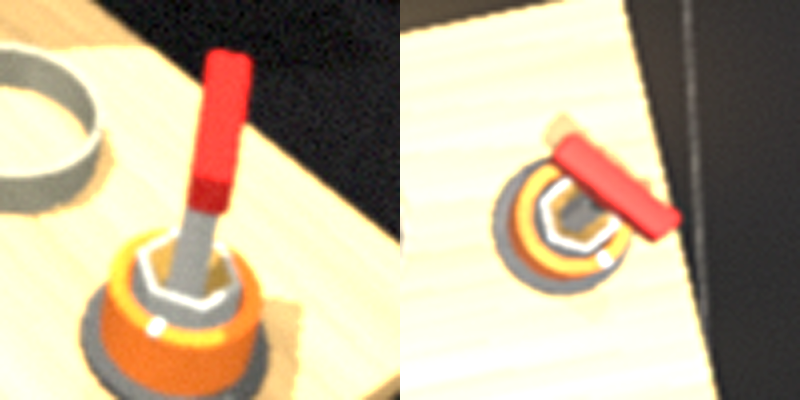

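```bash
python3 -c "
from h import *
s=cam('side','s9.png');t=cam('top','t9.png');B=[]
for n,c in(('top',t),('side',s)):
  for lo in((168,90,40),(172,120,60)):
    m,l,bs=blobs(c,lo,(6,255,255),8); b=[b for b in bs if b[2][0]>350][0]
    pts=cv2.findContours((l==b[3]).astype(np.uint8),0,1)[0][0]; h=cv2.convexHull(pts); M=cv2.moments(h); q=(M['m10']/M['m00'],M['m01']/M['m00'])
    print(n,b[0],b[2],'hull',np.round(q,1),'rect',np.round(cv2.minAreaRect(pts)[0],1))
  B.append(np.array(b[1][:2])+(np.array(b[1][2:])-1)/2)
  im0=cv2.cvtColor(cv2.imread('pics/%s0.png'%n),cv2.COLOR_BGR2HSV)
  for nm,h in(('before',im0),('after',c['hsv'])):
    m=cv2.inRange(h,np.array([8,140,100]),np.array([22,255,255])); y,x=(165,425) if n=='top' else (320,408)
    w=m[y-30:y+40,x-30:x+30]; w=cv2.morphologyEx(w,cv2.MORPH_OPEN,np.ones((2,2))); k,l,st,ce=cv2.connectedComponentsWithStats(w); i=1+np.argmax(st[1:,4]); print(n,nm,'orange bbox',(st[i][:4]+[x-30,y-30,0,0]).tolist(),st[i][4])
    m=cv2.inRange(h,np.array([100,120,60]),np.array([125,255,255])); k,l,st,ce=cv2.connectedComponentsWithStats(m); print('  blue',[(st[i].tolist(),ce[i].round(1).tolist()) for i in range(1,k) if 200<st[i][4]<1000])
print('bbox tri',tri(t,B[0],s,B[1]))
"
```

```text
top 345 [438.5, 161.8] hull [438.7 161.9] rect [438.7 162.4]
top 340 [438.6, 161.8] hull [438.7 161.7] rect [438.6 162. ]
top before orange bbox [414, 156, 30, 30] 312
  blue [([300, 178, 30, 30, 309], [314.3, 192.2])]
top after orange bbox [414, 157, 22, 29] 212
  blue [([300, 179, 29, 29, 283], [313.8, 192.4])]
side 469 [419.8, 270.9] hull [419.7 271.1] rect [420.4 272.5]
side 457 [419.7, 271.1] hull [419.6 271.2] rect [420.2 272.5]
side before orange bbox [391, 299, 41, 41] 781
  blue [([304, 220, 31, 32, 509], [318.9, 240.2])]
side after orange bbox [391, 299, 41, 41] 789
  blue [([304, 221, 31, 32, 497], [318.8, 240.7])]
bbox tri (array([ 0.56598698, -0.28427613,  0.14366387]), [np.float64(0.6), np.float64(0.6)])
```

```bash
python3 hexm.py | cut -c1-400; python3 -c "
from h import *
s=cam('side');u,v,w=412,307,16
h=cv2.cvtColor(cv2.resize(s['pixels'][v-w:v+w,u-w:u+w],None,fx=2,fy=2,interpolation=cv2.INTER_CUBIC),cv2.COLOR_RGB2HSV)
a=cv2.imread('pics/side0.png');g=cv2.cvtColor(cv2.resize(a[v-w:v+w,u-w:u+w],None,fx=2,fy=2,interpolation=cv2.INTER_CUBIC),cv2.COLOR_BGR2HSV)
for x,y in zip(h,g):
  print(''.join('#' if q[1]<70 and q[2]>150 else '.' for q in x),''.join('#' if q[1]<70 and q[2]>150 else '.' for q in y))"
```

```text
[48, 52, 159, 148, 5453] ctr [428.5 168.9] [ 0.5633 -0.2803] corner r mm [23.8 19.6 18.8 19.3 20.6 22.8] ang mod60 [23.4 55.  15.6 12.1  4.6 11.8] mean 11.0
[27, 11, 182, 205, 6379] ctr [410.  306.5] [ 0.5659 -0.2796] corner r mm [20.1 21.2 22.5 19.9 18.2 31.4] ang mod60 [56.8 40.1 17.  18.1 17.  52.1] mean 11.2
mouth (array([ 0.56388953, -0.28042043,  0.06769812]), [np.float64(0.9), np.float64(0.9)])
bar yaw 50.65183083346372
bar yaw 48.21743527401774
................................................................ ................................................................
................................................................ ................................................................
................................................................ ................................................................
................................................................ ................................................................
..............................#................................. ..........................................................
[... 6976 characters left out ...]
#######...........................................
..............########.......................................... ..............#########.........................................
.............########........................................... .............########...........................................
.............#######............................................ .............#######............................................
.............######............................................. ............#######.............................................
............#######............................................. ............#######.............................................
```

```bash
python3 -c "
from h import *
print(r.get_state()['time'], r.finish_job())"
```

```text
the job is handed in; nothing more can be done
15.55 None
```

I took the red key from the rack, seated it in the orange-ringed screw, turned it clockwise, released it and handed the job in at about 15.5 s. `finish_job` gave no verdict.

**Seating:** The key bottomed with about 21 N of push at the expected height, before any turn. The cameras put the bar about 74–76 mm above the mouth (seated is 74 mm). A plain centroid gave 80 mm above the stated mouth height, which is over the 79 mm limit. I trusted the bottoming force and the measurement against the mouth.

**Turning:** The key turned about 101°, with wrist torque about 0.13 N m against the stated friction of 0.12. The hexagon has clearly rotated in the images. With 13° of play, the screw should have turned at least 1.2 rad, probably about 1.5. The white tick on the orange ring did not move, so I took it to be on a fixed part.

**End state:** The bar is within about 2 mm of the screw's axis horizontally, so the key is close to upright. The gripper is open and about 0.29 m away. I did not touch the blue-ringed screw, and its ring has not moved in either view.

**Disagreements:**
- The fingertips appeared about 33 mm higher in the images than the reported TCP implies. I set the grasp height from the images.
- The two cameras' estimates of the orange screw's mouth differed by about 4 mm. The funnel took that up.

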